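Move a lapped cover plate to the rack with the flat lifter

TASK

The gripper and arm must not touch the finished cover plate on the stone slab: take the flat lifter from its mat, slide its blade under the plate (the stop bar keeps the plate from running away), lift the plate clear of the slab and carry it to the rack. Lower it gently, centred and square, flat across both rails, let the blade down through the gap between them and draw it out, then stand the lifter back on its mat, blade down, and let go. Leave everything else on the bench where it is.

Things in the scene. Friction and masses are not known exactly. Their poses are not given: they have to be found in the camera images.
- plate_c (a point): Square aluminium cover plate, 100 x 100 x 8 mm, about 0.2 kg, low round boss and four dark holes on top. The point is its centre, half-way up the 8 mm; x, y along its sides, z up. Starts flat on the stone slab, nearly square to it, 0 to 45 mm short of the stop bar.
- plate: The same cover plate, origin at the centre of its underside. Its lower edges are bevelled all round: the underside is 80 x 80 mm and the bevel rises 4 mm, so a thin blade finds its way in under the rim. It is polished and slides easily. The boss is 34 mm across and 4 mm high.
- lifter_grip (a point): Flat lifter, a trowel-like tool, 0.2 kg, standing blade down on the rubber mat. The point is the middle of its level wooden handle (104 long, 24 wide, 24 mm tall), half-way up, 72 mm above the underside of the blade; x points to the blade's nose, z up. The handle runs from 48 mm behind the point to 56 mm in front.
- lifter: The same lifter, origin on the blade's underside, 72 mm straight below the handle point. Polished steel blade 46 mm wide, 2.4 mm thick (1.5 mm at the nose), from 40 mm behind to the nose 100 mm in front of the origin. A neck joins blade and handle; its front face is 26 mm behind the origin, so 126 mm of blade are free.
- slab_stop (a point): Foot of the steel stop bar (14 mm high) across the far end of a fixed dark stone slab, 210 x 210 x 20 mm, left or right of the robot. The point is mid-width on the bar's face towards the robot, at the level of the slab's top; x points into the bar, z up. The slab's near edge is 190 mm, its centre 85 mm, in -x of it.
- rack_seat (a point): Fixed plate rack: two parallel level rails along x, each 120 mm long, 20 mm wide, tops 50 mm above the table, on the other side from the slab. The point is the rack's centre at rail-top level; x away from the robot, z up.
- rack: The same rack, origin on the table under its centre. The gap between the rails is 64 mm wide, open at both ends and free for 44 mm down to the 6 mm base plate: the lifter's blade fits down into it while the plate spans both rails.
- mat_top (a point): Fixed black rubber mat, 240 x 140 x 4 mm, in front of the robot between slab and rack: the lifter's place. The point is the centre of its top face; x along its long side, away from the robot, z up.
- bush: Brass bush, 28 mm across, 30 mm high, on the slab beside the plate, near the +y edge; a bystander to leave alone.
- wrench: Wrench, 170 mm, lying on the table; a bystander to leave alone.
- hammer: Hammer, 260 mm, lying on the table; a bystander to leave alone.
- driver: Screwdriver, 190 mm, lying on the table; a bystander to leave alone.
- oil: White bottle, 60 mm across, 170 mm high; a bystander to leave alone.
- tin: Steel tin, 72 mm across, 90 mm high; a bystander to leave alone.
- mug: White mug, 76 mm across, 90 mm high; a bystander to leave alone.
- pulley: Dark steel pulley lying flat, 90 mm across, 26 mm high; a bystander to leave alone.
Not all that is in view belongs to the job. Leave any blue or green look-alike of the lifter alone. Of the things shaped like the plate, the aluminium one is meant.

How it is judged (in metres and radians):
On the way, in this order (a step that is already met when the one before it is completed fails the run):
1. the plate is carried on the lifter, clear of the slab by 20 mm or more (height (world z) of plate_c above 0.045 m and contact force between lifter and plate above 0.5 N and contact force between plate and rack below 0.05 N), for 0.2 s.
2. the plate lies flat, centred and square across both rails of the rack, free of the lifter (x of plate_c in the frame of rack_seat between -0.025 and 0.025 m and y of plate_c in the frame of rack_seat between -0.013 and 0.013 m and z of plate_c in the frame of rack_seat between 0.001 and 0.008 m and angle between plate_c's own z axis and vertical below 0.05 rad and (angle between the x axis of plate_c and the x axis of rack_seat, either way round below 0.2 rad or angle between the x axis of plate_c and the y axis of rack_seat, either way round below 0.2 rad) and contact force between lifter and plate below 0.05 N), for 0.2 s.
At the end, for the whole second after the job is handed in: Plate at rest, flat on both rails, within 25 mm of the rack centre along and 13 mm across, within 0.2 rad of square, clear of the lifter; lifter released, at rest, blade down on its mat, handle middle within 70 mm (along) and 50 mm (across) of the mat centre (all of step 2 and x of lifter_grip in the frame of mat_top between -0.07 and 0.07 m and y of lifter_grip in the frame of mat_top between -0.05 and 0.05 m and z of lifter_grip in the frame of mat_top below 0.078 m and angle between lifter_grip's own z axis and vertical below 0.08 rad and linear speed of each of plate, lifter below 0.02 m/s); the robot touches nothing.
It fails at once if the gripper or the arm touches the plate (contact force between any of the fingers, the arm and plate above 0.3 N).
It fails at once if the plate falls to the bench (height (world z) of plate_c below 0.012 m).
It fails at once if the plate is dropped or slammed onto the rack (more than 30 N) (contact force between plate and rack above 30 N).
It fails at once if a bystander is pushed more than 30 mm or knocked over (distance of any of bush, wrench, hammer, driver, oil, tin, mug, pulley from where it was at the start of the episode above 0.03 m or angle between any of bush, oil, tin, mug's own z axis and vertical above 0.5 rad).
It also fails if it takes over 72 s, if anything falls off the work surface, if the arm or the gripper's body presses on something with over 40 N, if the wrist force passes 120 N, or if a joint passes its speed limit or range.

ROBOT

A 6-joint arm with a two-finger parallel gripper is mounted at the origin on the work surface. World frame = base frame: x ahead of the robot, y to its left, z up, the work surface at z = 0. Lengths are in mm, angles in rad, forces in N, time in s.
With the tool pointing down it reaches from about 375 to 900 mm from the base axis. Payload 3.1 kg.
Tool frame: the origin (TCP) lies at the very end of the fingers, on their centre line; the grasp point (between the pads) lies 19 mm behind it; z points along the fingers, x is the direction in which the jaws open and shut, and the axes are right-handed (so a half turn about z gives the same grasp; the last joint's range is limited). The gripper opens to 87 mm and grips with 3 to 60 N. Pads are 19 mm wide; open, the fingers measure 117 mm over their backs; the gripper's body (75 mm by 190 mm) begins 51 mm behind the grasp point.
Start: joints at [0.976, 0.527, 1.433, -0, 1.181, -0.178], TCP at [252.981, 571.487, 222.548] pointing down, gripper open.
Joint ranges: [-3.08, 3.08], [-0.75, 2.2], [0.22, 2.44], [-1.43, 4.57], [0, 2.65], [-2.85, 2.85]. Speed limits (rad/s): [2.79, 2.79, 3.14, 3.14, 3.14, 3.14].

INTERFACE

Orientations are given as a unit quaternion [x, y, z, w].
In Python, from plant import robot gives the robot as it stands. The module is installed in compiled form; this text tells all that it offers.
- The arm moves only by the tool carry_out, never from a script. Its argument "moves" is a list that holds one entry, the list of rows, each a list of 4 numbers: the shift along the world's x, y, z in mm, then the turn about the world's z in degrees. A call has 1 to 5 rows; each row shifts and turns the pose as measured when the row begins; what a row does not reach is not made up. A row lasts 1/12 s, in which the tool goes at most 41.7 mm and 7.16 degrees, less where a joint would pass 70% of its speed; a pose out of reach is approached as far as the arm can. A call is refused whole if a number of a shift passes 41.7 or a number of a turn 7.16, either way. A call with a gripper value outside its range is refused whole. "hand" is the closure, from -1 (fully open) to 1 (shut), set as the call begins (left out, the last holds). The fingers move at their own pace and stop on an object; "force" is the grip in N (left out, the last holds). Time passes only in rows, so rows that do not move let the fingers close. It gives the time, the measured TCP pose, the force and the opening at its end, in the units of the state.
- robot.read_state(): the state, without advancing time (a new reading comes with each control period).
- robot.read_camera(name): name is "scene" or "top" or "wrist"; returns a dict with "img" (480x640x3 uint8, blue, green, red), "z_map" (480x640 float32, mm along the optical axis (not along the pixel's ray), 0 where there is no reading), "K" (3x3 intrinsics, pixels), "world_to_cam" (4x4, takes a point from world to camera coordinates); the wrist camera has in their place "mount" (4x4, takes a point from camera to tool coordinates, whose origin is the TCP and whose axes are the tool frame's). Camera axes: x right, y up, looking along -z (the intrinsics and any distortion apply to the point x, -y, -z); pixel columns grow to the right and rows downward; lengths in mm; the calibration is good to about 2 mm. A picture is of the moment at which its call begins: read the wrist's pose just before it.
- robot.hand_in(): hands the job in, once; it reports no verdict.
The state is a dict: "time": time; "joint_positions": joint angles; "joint_vel": joint speeds; "effort": joint torques, N m; "position": TCP position; "tool_rot": TCP orientation; "force": force on the tool from outside, world axes, zero at the start; "torque": the same for the moment, N m; "gripper_width": opening from 0.0 (shut) to 1.0 (fully open).
Only numpy, scipy, OpenCV 4.12 (cv2) and the standard library are available. Lean on these libraries where they do the work, as an engineer would, in place of code of your own. Each camera call takes 0.05 s, during which the arm holds its last target. There are 200 camera calls.

## Working session

There is one attempt and no reset: what is moved stays moved. The work goes in short steps, Python scripts to look and compute and a tool call to move; the robot and the scene stay as the last step left them, time stands still between calls to the robot, and variables do not carry over. Pictures are saved under pics/ and viewed, about 8 in all and at most 12, crops included, and the job is handed in when it is done.

Besides the shell and the picture viewer there is one more tool, called after "Request:" in YAML: its name, and indented under it one key for each argument. carry_out: Moves the arm, as the interface text tells. Its arguments: {"type":"object","properties":{"moves":{"type":"array","items":{"type":"array","items":{"type":"array","items":{"type":"number"}}}},"hand":{"type":"number"},"force":{"type":"number"}},"required":["moves"]}

```bash
mkdir -p pics; cat > h.py <<'E'
import numpy as np, cv2
from plant import robot
from scipy.spatial.transform import Rotation as R
def cam(n):
    s=robot.read_state(); c=robot.read_camera(n)
    if n=="wrist":
        T=np.eye(4);T[:3,:3]=R.from_quat(s["tool_rot"]).as_matrix();T[:3,3]=s["position"]
        c["c2w"]=T@np.array(c["mount"])
    else: c["c2w"]=np.linalg.inv(c["world_to_cam"])
    return c
def ray(c,uv,z):  # pixels -> world on plane height z
    uv=np.atleast_2d(np.float64(uv)); K=np.array(c["K"])
    d=np.c_[(uv[:,0]-K[0,2])/K[0,0],-(uv[:,1]-K[1,2])/K[1,1],-np.ones(len(uv))]@c["c2w"][:3,:3].T
    o=c["c2w"][:3,3]; return o+d*((z-o[2])/d[:,2])[:,None]
def cloud(c):
    z=c["z_map"]; v,u=np.mgrid[:480,:640]; K=np.array(c["K"])
    P=np.stack([(u-K[0,2])/K[0,0]*z,-(v-K[1,2])/K[1,1]*z,-z],-1)
    return P@c["c2w"][:3,:3].T+c["c2w"][:3,3]
E
python3 - <<'E'
from h import *
c=cam("top");cv2.imwrite("pics/top.png",c["img"]);d=cam("scene");cv2.imwrite("pics/scene.png",d["img"])
print({k:(v if k!='img' and k!='z_map' else v.shape) for k,v in c.items()})
print(d["c2w"],[k for k in d]); s=robot.read_state();print(s["time"],s["tool_rot"],s["force"])
E
```

```text
{'img': (480, 640, 3), 'z_map': (480, 640), 'K': array([[442.45143678,   0.        , 317.01021953],
       [  0.        , 442.45143678, 239.74961093],
       [  0.        ,   0.        ,   1.        ]]), 'world_to_cam': array([[-1.40863406e-02, -9.99799318e-01,  1.42442773e-02,
        -3.08246849e+00],
       [ 9.84112408e-01, -1.13409612e-02,  1.77183947e-01,
        -5.56835091e+02],
       [-1.76986845e-01,  1.65138434e-02,  9.84074667e-01,
        -1.19229516e+03],
       [ 0.00000000e+00,  0.00000000e+00,  0.00000000e+00,
         1.00000000e+00]]), 'c2w': array([[-1.40863406e-02,  9.84112408e-01, -1.76986845e-01,
         3.36924343e+02],
       [-9.99799318e-01, -1.13409612e-02,  1.65138434e-02,
         1.02924805e+01],
       [ 1.42442773e-02,  1.77183947e-01,  9.84074667e-01,
         1.27201361e+03],
       [ 0.00000000e+00,  0.00000000e+00,  0.00000000e+00,
         1.00000000e+00]])}
[[-2.96932861e-01 -7.84019658e-01  5.45109211e-01  1.30688807e+03]
 [ 9.54898072e-01 -2.43354506e-01  1.70141869e-01  2.25651287e+02]
 [-7.39787277e-04  5.71044447e-01  8.20918810e-01  1.24874402e+03]
 [ 0.00000000e+00  0.00000000e+00  0.00000000e+00  1.00000000e+00]] ['img', 'z_map', 'K', 'world_to_cam', 'c2w']
0.1 [ 8.38099588e-01  5.45516415e-01 -8.81885717e-04  3.79309465e-04] [-0.45664287  0.07585441  0.15756769]
```

View pics/top.png

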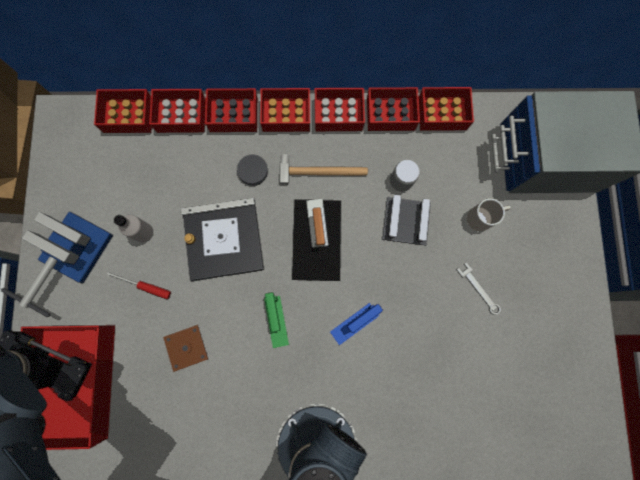

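View pics/scene.png

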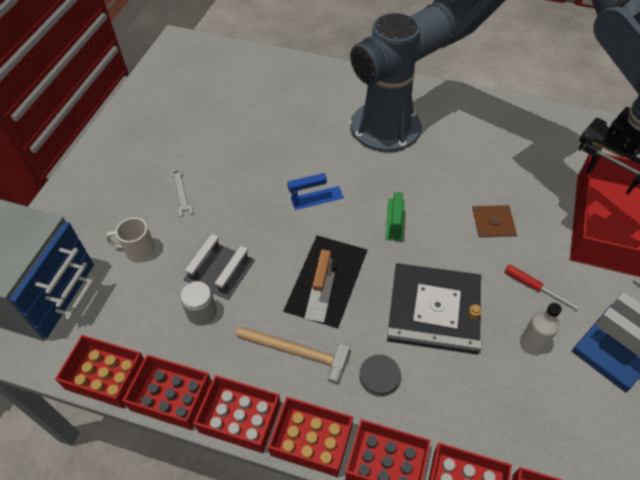

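Top view: lifter (wood handle) at (318,227) on the mat with its nose up the image, at +x. Aluminium plate at (221,236) on the slab, rack at (408,220). The decoys are the green lifter (276,318), the blue lifter (358,323) and the copper plate (186,347). I'll measure and make an enlarged crop to confirm.

```bash
python3 - <<'E'
from h import *
for n in ("top","scene"):
    c=cam(n); P=cloud(c); im=c["img"]; h=cv2.cvtColor(im,cv2.COLOR_BGR2HSV)
    x,y,z=P[...,0],P[...,1],P[...,2]; H,S,V=[h[...,i].astype(int) for i in range(3)]
    def rect(m,name,zz):
        nn,l,st,_=cv2.connectedComponentsWithStats(m.astype(np.uint8)); 
        if nn<2: print(name,"none");return
        k=1+np.argmax(st[1:,4]); m=l==k; v,u=np.nonzero(m)
        W=ray(c,np.c_[u,v],zz)[:,:2].astype(np.float32); r=cv2.minAreaRect(W)
        print(n,name,st[k,4],"zmed %.1f"%np.median(z[m]),"rect c",np.round(r[0],1),"size",np.round(r[1],1),"ang %.1f"%r[2])
    roi=lambda a,b,cc,d:(x>a)&(x<b)&(y>cc)&(y<d)
    A=roi(450,680,-110,120)
    rect(A&(S>90)&(H<20)&(V>60)&(z>70)&(z<100),"handle",88)
    rect(roi(400,700,-100,110)&(V<40)&(z<12),"mat",4)
    B=roi(430,750,110,400)
    rect(B&(V<75)&(z>12)&(z<26)|B&(V>150)&(z<40)&(z>20),"slab+",20)
    rect(B&(V>140)&(S<60)&(z>22)&(z<32)&(x<640),"plate",28)
    rect(B&(V>120)&(S<60)&(z>28)&(x>625),"stop",34)
    rect(B&(S>110)&(H<35)&(H>12),"bush",50)
    D=roi(480,700,-320,-110)
    for nm,e in (("railL",(y>-213)),("railR",(y<-213))): rect(D&e&(z>42)&(z<60)&(V>120),nm,50)
    if n=="top": cv2.imwrite("pics/c.png",cv2.resize(im[185:300,170:450],None,fx=2.8,fy=2.8,interpolation=cv2.INTER_CUBIC))
E
```

```text
top handle 281 zmed 88.4 rect c [588.3 -13.4] size [102.8  20.9] ang 6.3
top mat 2760 zmed 4.8 rect c [567.1  -8.4] size [133.4 233.9] ang 88.7
top slab+ 4287 zmed 21.5 rect c [559.6 259.2] size [192.8 208.6] ang 8.1
top plate 1017 zmed 28.2 rect c [574.5 264.8] size [ 99.9 100.5] ang 5.5
top stop 423 zmed 34.2 rect c [662.6 274. ] size [ 17.7 208.8] ang 8.1
top bush 85 zmed 45.6 rect c [564.4 346.3] size [25.7 25.6] ang 89.4
railL none
top railR 306 zmed 50.7 rect c [ 625.7 -232.9] size [ 21.2 121. ] ang 81.5
scene handle 425 zmed 86.8 rect c [593.9  -9.5] size [110.7  25.4] ang 6.0
scene mat 2892 zmed 3.9 rect c [565.8  -6. ] size [133.5 232.2] ang 88.0
scene slab+ 3648 zmed 20.1 rect c [553.4 262. ] size [177.1 206.7] ang 8.1
scene plate 1350 zmed 28.0 rect c [571.9 267.4] size [100.   99.7] ang 5.6
scene stop 625 zmed 34.1 rect c [660.4 276.4] size [ 17.4 207.8] ang 8.1
scene bush 146 zmed 42.9 rect c [575.1 351.1] size [25.9 39. ] ang 80.7
scene railL 5 zmed 51.0 rect c [ 575.7 -211.8] size [ 2.  11.1] ang 70.6
scene railR 359 zmed 49.6 rect c [ 624.7 -229. ] size [ 21.  120.7] ang 81.5
```

View pics/c.png

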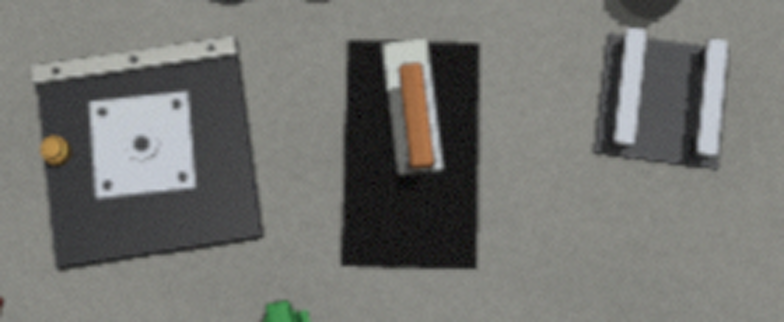

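The crop confirms it: the plate (aluminium, boss and 4 holes), the wood-handled lifter on the black mat and the rack are the right objects. Moving above the lifter.

Request:
carry_out:
  moves:
    - [[20,-35,0,6],[20,-35,0,6],[20,-35,0,6],[20,-35,0,6],[20,-35,0,6]]
  hand: -1

```text
time: 0.62
position: [349.7, 399.3, 220.7]
tool_rot: [0.657, 0.754, 0.001, -0.002]
force: [0.1, 0.3, -0.4]
gripper_width: 1.001
```

Request:
carry_out:
  moves:
    - [[20,-35,0,0],[20,-35,0,0],[20,-35,0,0],[20,-35,0,0],[20,-35,0,0]]

```text
time: 1.03
position: [451.2, 216.9, 220.8]
tool_rot: [0.654, 0.756, 0.001, -0.002]
force: [0.6, 0.2, -0.2]
gripper_width: 1.001
```

Request:
carry_out:
  moves:
    - [[20,-35,0,0],[20,-35,0,0],[20,-35,0,0],[20,-35,0,0],[10,-25,0,0]]

```text
time: 1.45
position: [544.8, 42.7, 221.1]
tool_rot: [0.655, 0.756, 0.002, -0.001]
force: [1.0, 0.8, 0.5]
gripper_width: 0.998
```

Request:
carry_out:
  moves:
    - [[20,-30,0,-2],[15,-23,0,0],[0,0,0,0],[0,0,0,0]]

```text
time: 1.78
position: [583.8, -20.9, 220.4]
tool_rot: [0.672, 0.74, 0.001, 0.0]
force: [-0.3, -0.0, -0.7]
gripper_width: 1.004
```

```bash
python3 - <<'E'
from h import *
c=cam("wrist"); s=robot.read_state(); print(s["position"],s["tool_rot"],c["c2w"][:3].round(2).tolist())
P=cloud(c); cv2.imwrite("pics/w1.png",c["img"])
h=cv2.cvtColor(c["img"],cv2.COLOR_BGR2HSV); z=P[...,2]
m=((h[...,1]>90)&(h[...,0]<22)&(z>80)&(z<100)).astype(np.uint8)
nn,l,st,_=cv2.connectedComponentsWithStats(m);k=1+np.argmax(st[1:,4]);v,u=np.nonzero(l==k)
print(u.min(),u.max(),v.min(),v.max(),np.median(z[l==k]));r=cv2.minAreaRect(ray(c,np.c_[u,v],88)[:,:2].astype(np.float32));print(r)
E
```

```text
[583.92417964 -20.88582839 220.43086473] [0.67206903 0.7404867  0.00129193 0.00100223] [[-0.1, -0.95, -0.29, 504.77], [1.0, -0.09, -0.03, -27.05], [0.0, -0.29, 0.96, 382.61]]
316 348 167 299 88.13528019601426
((588.5906982421875, -11.047834396362305), (102.39509582519531, 23.185771942138672), 6.219293594360352)
```

View pics/w1.png

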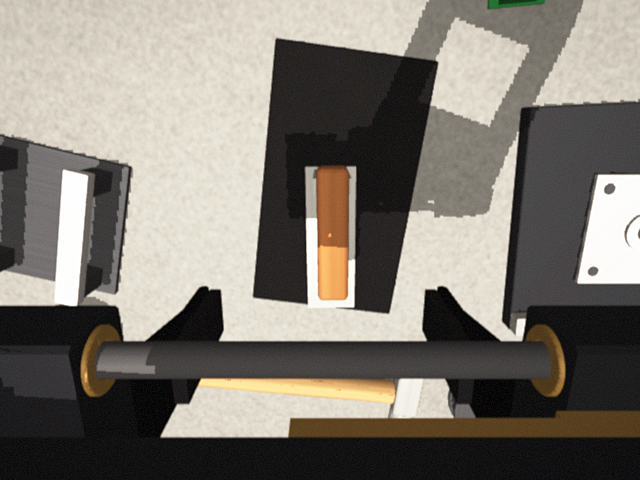

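Wrist view: handle spans (316–348, 167–299) px. That gives centre (588.6, −11.0), yaw 6.2° and 102×23 mm, consistent with the other cameras. I'll grip 22 mm in front of the handle point for better balance.

Request:
carry_out:
  moves:
    - [[22.6,11.8,-20,0.7],[0,0,-38,0],[0,0,-38,0],[0,0,-30,0],[0,0,-20,0]]

```text
time: 2.25
position: [609.6, -3.6, 77.6]
tool_rot: [0.665, 0.747, 0.006, 0.008]
force: [-0.5, -0.9, 0.4]
gripper_width: 0.998
```

Request:
carry_out:
  moves:
    - [[0,0,0,0],[0,0,0,0]]

```text
time: 2.42
position: [604.2, 0.2, 72.7]
tool_rot: [0.664, 0.748, 0.003, 0.002]
force: [0.7, -0.8, -0.7]
gripper_width: 1.0
```

Request:
carry_out:
  moves:
    - [[2,-9,-14,-0.6],[0,0,0,0],[0,0,0,0]]

```text
time: 2.67
position: [607.5, -7.7, 60.9]
tool_rot: [0.667, 0.745, 0.004, 0.004]
force: [0.1, 0.1, 0.3]
gripper_width: 1.002
```

Request:
carry_out:
  moves:
    - [[-1,-1.4,-3.5,0],[0,0,0,0],[0,0,0,0],[0,0,0,0]]

```text
time: 3.0
position: [608.9, -10.4, 60.7]
tool_rot: [0.667, 0.745, 0.006, 0.007]
force: [-0.5, -0.4, 0.3]
gripper_width: 1.003
```

```bash
cat >> h.py <<'E'
def pose():
    s=robot.read_state(); M=R.from_quat(s["tool_rot"]).as_matrix()
    print(round(s["time"],2),np.round(s["position"],1),"yaw %.2f"%np.degrees(np.arctan2(M[1,0],M[0,0])),"z",M[:,2].round(4),"F",np.round(s["force"],1),"T",np.round(s["torque"],2),"w",round(float(s["gripper_width"]),3))
E
python3 -c "from h import *;pose()"
```

```text
3.0 [608.9 -10.4  60.7] yaw 96.25 z [ 1.830e-02 -6.000e-04 -9.998e-01] F [-0.5 -0.4  0.3] T [ 0.08  0.04 -0.03] w 1.003
```

Request:
carry_out:
  moves:
    - [[0,0,0,0],[0,0,0,0],[0,0,0,0],[0,0,0,0]]

```text
time: 3.33
position: [609.6, -10.6, 61.9]
tool_rot: [0.668, 0.745, 0.006, 0.008]
force: [-0.5, 0.3, -1.0]
gripper_width: 1.003
```

```bash
python3 -c "from h import *;pose()
s=robot.read_state();print(s['joint_positions'],s['joint_vel'],s['effort'])"
```

```text
3.33 [609.6 -10.6  61.9] yaw 96.24 z [ 0.0205 -0.001  -0.9998] F [-0.5  0.3 -1. ] T [ 0.02  0.03 -0.01] w 1.003
[-0.20211307  0.71460349  1.60898567  0.00434659  0.7977248  -1.88482686] [ 0.00056211 -0.001915    0.00039381  0.00026144  0.00066454  0.00055785] [-1.34308657e-02 -4.58413804e+01 -1.15793833e+01 -3.54884367e-02
 -1.10964436e-02 -9.98412252e-04]
```

Request:
carry_out:
  moves:
    - [[0,0,-3.5,0]]

```text
time: 3.42
position: [610.2, -10.7, 58.9]
tool_rot: [0.668, 0.745, 0.007, 0.009]
force: [-0.2, 0.4, 0.1]
gripper_width: 0.999
```

```bash
python3 -c "from h import *;pose()
s=robot.read_state();print(s['joint_positions'],s['joint_vel'])"
```

```text
3.42 [610.2 -10.7  58.9] yaw 96.24 z [ 0.0219 -0.0013 -0.9998] F [-0.2  0.4  0.1] T [ 0.03  0.04 -0.01] w 0.999
[-0.202043    0.7193372   1.60989598  0.00436768  0.79062867 -1.88485297] [-0.00020572  0.07351715  0.02058587  0.00215529 -0.09331669 -0.00072436]
```

Request:
carry_out:
  moves:
    - [[0,2,-2,0],[0,0,0,0],[0,0,0,0],[0,0,0,0],[0,0,0,0]]
  hand: 1
  force: 40

```text
time: 3.83
position: [609.3, -8.1, 55.3]
tool_rot: [0.667, 0.745, 0.006, 0.007]
force: [-0.8, -0.2, -0.7]
gripper_width: 0.707
```

```bash
python3 -c "from h import *;pose()"
```

```text
3.83 [609.3  -8.1  55.3] yaw 96.26 z [ 1.940e-02 -8.000e-04 -9.998e-01] F [-0.8 -0.2 -0.7] T [ 0.02  0.01 -0.04] w 0.707
```

Request:
carry_out:
  moves:
    - [[0,0,0,0],[0,0,0,0],[0,0,0,0],[0,0,0,0],[0,0,0,0]]

```text
time: 4.25
position: [609.4, -8.2, 55.4]
tool_rot: [0.667, 0.745, 0.006, 0.008]
force: [0.1, -1.0, -0.7]
gripper_width: 0.327
```

```bash
python3 -c "from h import *;pose()"
```

```text
4.25 [609.4  -8.2  55.4] yaw 96.26 z [ 1.970e-02 -9.000e-04 -9.998e-01] F [ 0.1 -1.  -0.7] T [-0.11  0.01 -0.02] w 0.327
```

Request:
carry_out:
  moves:
    - [[0,0,0,0],[0,0,0,0],[0,0,0,0]]
  force: 60

```text
time: 4.5
position: [609.5, -8.3, 55.4]
tool_rot: [0.667, 0.745, 0.006, 0.008]
force: [0.5, -1.2, -0.2]
gripper_width: 0.267
```

Request:
carry_out:
  moves:
    - [[0,0,10,0],[0,0,20,0],[0,0,20,0],[0,0,15,0],[0,0,5,0]]

```text
time: 4.92
position: [605.7, -7.5, 126.1]
tool_rot: [0.668, 0.745, 0.004, 0.003]
force: [0.1, -0.3, -2.0]
gripper_width: 0.272
```

```bash
python3 -c "from h import *;pose()"
```

```text
4.92 [605.7  -7.5 126.1] yaw 96.24 z [ 0.0104  0.0012 -0.9999] F [ 0.1 -0.3 -2. ] T [ 0.02 -0.03 -0.04] w 0.272
```

Request:
carry_out:
  moves:
    - [[-19,28,0,1.9],[-19,28,0,0],[-19,28,0,0],[-19,28,0,0],[-19,28,0,0]]

```text
time: 5.33
position: [515.9, 129.1, 130.1]
tool_rot: [0.659, 0.752, 0.008, 0.011]
force: [0.0, 1.7, -1.8]
gripper_width: 0.272
```

Request:
carry_out:
  moves:
    - [[-19,28,0,0],[-19,28,0,0],[-19,28,0,0],[-10,15,0,0],[-3,5,0,0]]

```text
time: 5.75
position: [435.6, 240.2, 129.9]
tool_rot: [0.658, 0.753, 0.006, 0.009]
force: [-0.0, -0.3, -2.8]
gripper_width: 0.269
```

Request:
carry_out:
  moves:
    - [[0,0,0,0],[0,0,0,0]]

```text
time: 5.92
position: [434.5, 241.2, 130.0]
tool_rot: [0.656, 0.755, 0.006, 0.009]
force: [-0.1, 0.4, -2.1]
gripper_width: 0.268
```

```bash
python3 -c "from h import *;pose()"
```

```text
5.92 [434.5 241.2 130. ] yaw 97.99 z [ 0.0205 -0.0029 -0.9998] F [-0.1  0.4 -2.1] T [ 0.02 -0.03 -0.  ] w 0.268
```

Request:
carry_out:
  moves:
    - [[-1,4.5,-15,0],[0,0,-15,0],[0,0,-10,0],[0,0,-4,0],[0,0,0,0]]

```text
time: 6.33
position: [441.3, 241.4, 85.5]
tool_rot: [0.658, 0.752, 0.009, 0.012]
force: [-0.8, 0.1, -1.4]
gripper_width: 0.267
```

```bash
python3 - <<'E'
from h import *
pose()
c=cam("wrist");cv2.imwrite("pics/w2.png",c["img"]);P=cloud(c);h=cv2.cvtColor(c["img"],cv2.COLOR_BGR2HSV);z=P[...,2]
def rect(m,zz,n,c=c):
    nn,l,st,_=cv2.connectedComponentsWithStats(m.astype(np.uint8))
    if nn<2: return print(n,"none")
    k=1+np.argmax(st[1:,4]);v,u=np.nonzero(l==k)
    r=cv2.minAreaRect(ray(c,np.c_[u,v],zz)[:,:2].astype(np.float32));print(n,np.round(r[0],1),np.round(r[1],1),round(r[2],1),st[k])
B=(P[...,0]>480)&(P[...,1]>150)&(P[...,1]<400)
rect(B&(z>24)&(z<31)&(h[...,2]>120)&(h[...,1]<60)&(P[...,0]<640),28,"plate")
rect(B&(z>31)&(z<37)&(h[...,2]>100)&(h[...,1]<60)&(P[...,0]>630),34,"stop")
d=cam("scene");Q=cloud(d)
cv2.imwrite("pics/s2.png",cv2.resize(d["img"][180:380,330:530],None,fx=3,fy=3,interpolation=cv2.INTER_CUBIC))
E
```

```text
6.33 [441.3 241.4  85.5] yaw 97.61 z [ 0.0289 -0.0025 -0.9996] F [-0.8  0.1 -1.4] T [ 0.07  0.02 -0.07] w 0.267
plate [533.4 281.2] [24.  14.9] 7.9 [351 386  24  32 348]
stop none
```

View pics/w2.png

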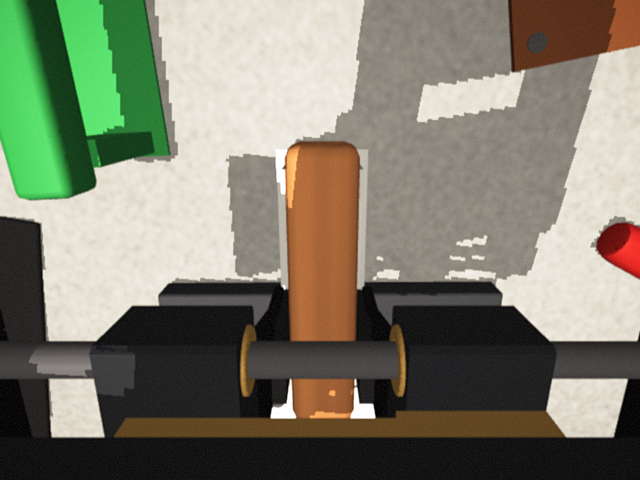

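Request:
carry_out:
  moves:
    - [[-8,5,-5,0.5],[0,0,-3,0],[0,0,0,0]]

```text
time: 6.68
position: [434.9, 246.7, 79.2]
tool_rot: [0.656, 0.755, 0.011, 0.013]
force: [0.7, -0.1, -0.5]
gripper_width: 0.273
```

```bash
python3 -c "from h import *;pose()"
```

```text
6.68 [434.9 246.7  79.2] yaw 98.05 z [ 3.400e-02 -7.000e-04 -9.994e-01] F [ 0.7 -0.1 -0.5] T [ 0.1  -0.    0.02] w 0.273
```

View pics/s2.png

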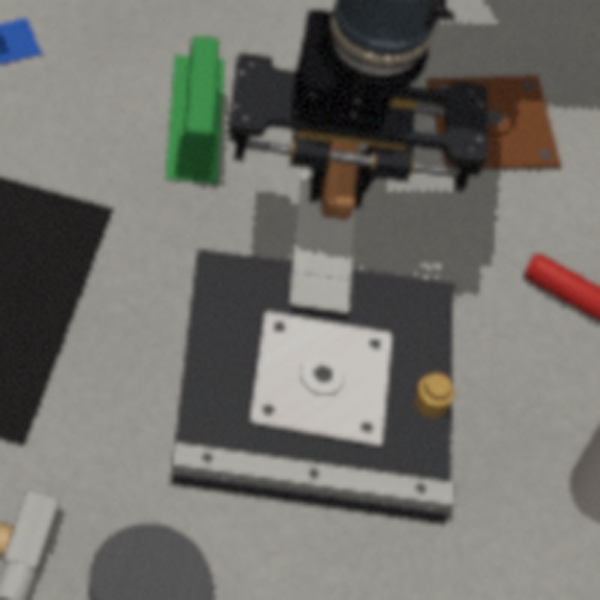

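Blade (320,285 in crop) lines up with the plate. Re-basing in mid-transient causes the tilt, and camera calls hold the target. I'll use that: go up in unsettled rows, then down with settling.

Request:
carry_out:
  moves:
    - [[0,0,10,0],[0,0,10,0],[0,0,0,0]]

```text
time: 6.93
position: [433.9, 247.0, 100.7]
tool_rot: [0.655, 0.755, 0.01, 0.013]
force: [0.5, -0.0, -2.5]
gripper_width: 0.265
```

```bash
cat >> h.py <<'E'
def settle(n=4):
    for _ in range(n): robot.read_camera("top")
    pose()
E
python3 -c "from h import *;pose();settle()"
```

```text
6.93 [433.9 247.  100.7] yaw 98.13 z [ 0.0325 -0.0012 -0.9995] F [ 0.5 -0.  -2.5] T [0.13 0.   0.02] w 0.265
7.13 [432.9 246.5  98.9] yaw 98.11 z [ 0.0297 -0.0021 -0.9996] F [ 0.3  0.3 -2.1] T [ 0.03  0.01 -0.04] w 0.273
```

Request:
carry_out:
  moves:
    - [[0,0,-10,0]]

```text
time: 7.22
position: [434.0, 246.9, 90.0]
tool_rot: [0.655, 0.755, 0.01, 0.013]
force: [0.3, 0.4, -2.1]
gripper_width: 0.27
```

```bash
python3 -c "from h import *;pose();settle()"
```

```text
7.22 [434.  246.9  90. ] yaw 98.12 z [ 0.0329 -0.001  -0.9995] F [ 0.3  0.4 -2.1] T [ 0.01 -0.03 -0.01] w 0.27
7.42 [432.5 246.4  88.6] yaw 98.11 z [ 0.0284 -0.0025 -0.9996] F [-0.7  0.3 -2. ] T [0.09 0.03 0.02] w 0.268
```

Request:
carry_out:
  moves:
    - [[0,0,20,0],[0,0,20,0],[0,0,10,0]]

```text
time: 7.67
position: [430.0, 245.4, 137.4]
tool_rot: [0.655, 0.755, 0.005, 0.009]
force: [1.1, 0.3, -2.4]
gripper_width: 0.269
```

```bash
python3 -c "from h import *;settle(3)"
```

```text
7.82 [430.2 245.4 136.8] yaw 98.10 z [ 0.0209 -0.0048 -0.9998] F [ 0.4 -0.  -1.3] T [ 0.04 -0.03  0.02] w 0.27
```

Request:
carry_out:
  moves:
    - [[0,0,-30,0]]

```text
time: 7.9
position: [433.9, 246.8, 110.1]
tool_rot: [0.655, 0.755, 0.01, 0.012]
force: [1.3, -0.2, -2.1]
gripper_width: 0.268
```

```bash
python3 -c "from h import *;settle(5)"
```

```text
8.15 [429.7 245.3 106.4] yaw 98.10 z [ 0.0191 -0.0054 -0.9998] F [ 0.3 -0.5 -2.5] T [ 0.07 -0.    0.01] w 0.27
```

Request:
carry_out:
  moves:
    - [[0,0,-28,0]]

```text
time: 8.23
position: [433.7, 246.7, 82.1]
tool_rot: [0.655, 0.755, 0.009, 0.012]
force: [1.0, 0.6, -1.8]
gripper_width: 0.269
```

```bash
python3 -c "from h import *;settle(5)"
```

```text
8.48 [429.9 245.4  79.2] yaw 98.10 z [ 0.0197 -0.0052 -0.9998] F [-0.4 -0.2 -1.7] T [ 0.07 -0.07 -0.04] w 0.268
```

Request:
carry_out:
  moves:
    - [[0,0.5,-6,0]]

```text
time: 8.57
position: [431.3, 246.3, 74.9]
tool_rot: [0.655, 0.755, 0.006, 0.01]
force: [0.3, -0.2, -1.5]
gripper_width: 0.271
```

```bash
python3 -c "from h import *;settle(4)"
```

```text
8.77 [430.2 246.   73.8] yaw 98.10 z [ 0.0204 -0.0049 -0.9998] F [-0.6  0.  -2.2] T [ 0.   -0.06  0.  ] w 0.266
```

Request:
carry_out:
  moves:
    - [[0,0,-1.5,0]]

```text
time: 8.85
position: [430.4, 246.1, 72.7]
tool_rot: [0.655, 0.755, 0.005, 0.01]
force: [0.2, -0.0, -3.4]
gripper_width: 0.27
```

```bash
python3 -c "from h import *;settle(4)"
```

```text
9.05 [430.2 246.   72.3] yaw 98.11 z [ 0.0205 -0.0049 -0.9998] F [ 0.   1.1 -2. ] T [0.03 0.02 0.02] w 0.272
```

Request:
carry_out:
  moves:
    - [[0,0,-1.2,0]]

```text
time: 9.13
position: [430.3, 246.0, 71.3]
tool_rot: [0.655, 0.755, 0.005, 0.009]
force: [-1.6, -1.4, 2.2]
gripper_width: 0.268
```

```bash
python3 -c "from h import *;settle(4);pose()"
```

```text
9.33 [430.3 246.1  71.3] yaw 98.10 z [ 0.0209 -0.0048 -0.9998] F [-0.6 -0.7  0.7] T [ 0.1   0.07 -0.03] w 0.272
9.33 [430.3 246.1  71.3] yaw 98.10 z [ 0.0209 -0.0048 -0.9998] F [-0.6 -0.7  0.7] T [ 0.1   0.07 -0.03] w 0.272
```

Request:
carry_out:
  moves:
    - [[0,0,-1,0]]

```text
time: 9.42
position: [429.8, 245.9, 70.8]
tool_rot: [0.655, 0.755, 0.005, 0.009]
force: [-4.3, -2.3, 13.2]
gripper_width: 0.268
```

```bash
python3 -c "from h import *;settle(4)"
```

```text
9.62 [430.1 246.   71. ] yaw 98.11 z [ 0.021  -0.0048 -0.9998] F [-2.5 -1.   5.9] T [ 0.02  0.13 -0.02] w 0.267
```

Request:
carry_out:
  moves:
    - [[10,1.4,0,0],[10,1.4,0,0]]

```text
time: 9.78
position: [446.0, 248.0, 71.8]
tool_rot: [0.655, 0.756, 0.002, 0.008]
force: [-0.0, 0.1, -1.9]
gripper_width: 0.267
```

```bash
python3 -c "from h import *;settle(4)"
```

```text
9.98 [447.2 248.2  71.4] yaw 98.12 z [ 0.0164 -0.006  -0.9998] F [ 1.8 -0.7  1.2] T [ 0.17 -0.34 -0.08] w 0.269
```

Request:
carry_out:
  moves:
    - [[20,2.8,0,0]]

```text
time: 10.07
position: [459.0, 249.4, 71.4]
tool_rot: [0.655, 0.756, -0.003, 0.004]
force: [-9.3, -2.1, 13.8]
gripper_width: 0.267
```

```bash
python3 -c "from h import *;pose();settle(4)"
```

```text
10.07 [459.  249.4  71.4] yaw 98.18 z [ 0.0019 -0.0099 -0.9999] F [-9.3 -2.1 13.8] T [0.02 0.87 0.07] w 0.267
10.27 [467.9 251.2  71.4] yaw 98.10 z [ 0.0183 -0.0054 -0.9998] F [1.9 1.1 0.4] T [ 0.14 -0.4   0.03] w 0.272
```

Request:
carry_out:
  moves:
    - [[20,2.8,0,0]]

```text
time: 10.35
position: [479.3, 252.4, 71.4]
tool_rot: [0.655, 0.756, -0.003, 0.004]
force: [-8.1, -1.6, 11.2]
gripper_width: 0.267
```

```bash
python3 -c "from h import *;pose();settle(4)"
```

```text
10.35 [479.3 252.4  71.4] yaw 98.16 z [ 0.0031 -0.0094 -1.    ] F [-8.1 -1.6 11.2] T [0.05 0.89 0.04] w 0.267
10.55 [488.2 254.1  71.4] yaw 98.09 z [ 0.0196 -0.005  -0.9998] F [2.2 0.9 1.1] T [ 0.25 -0.31 -0.03] w 0.27
```

Request:
carry_out:
  moves:
    - [[20,2.8,0,0]]

```text
time: 10.63
position: [499.5, 255.4, 71.4]
tool_rot: [0.655, 0.756, -0.002, 0.004]
force: [-8.1, -2.8, 12.2]
gripper_width: 0.27
```

```bash
python3 -c "from h import *;settle(4)
d=cam('scene');cv2.imwrite('pics/s3.png',cv2.resize(d['img'][200:370,370:500],None,fx=4,fy=4,interpolation=cv2.INTER_CUBIC)[:600])"
```

```text
10.83 [508.4 256.9  71.4] yaw 98.08 z [ 0.0208 -0.0047 -0.9998] F [ 2.5 -0.6  1. ] T [ 0.15 -0.33 -0.08] w 0.268
```

View pics/s3.png

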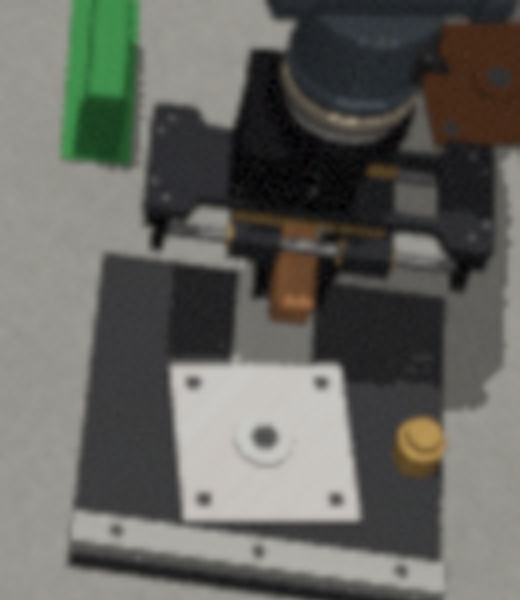

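```bash
cat > m.py <<'E'
from h import *
def plate(zt,x0,x1,y0,y1,cams=("top","scene")):
  for n in cams:
    c=cam(n);P=cloud(c);h=cv2.cvtColor(c["img"],cv2.COLOR_BGR2HSV);z=P[...,2]
    m=(P[...,0]>x0)&(P[...,0]<x1)&(P[...,1]>y0)&(P[...,1]<y1)&(abs(z-zt)<5)&(h[...,2]>120)&(h[...,1]<60)
    nn,l,st,_=cv2.connectedComponentsWithStats(m.astype(np.uint8));k=1+np.argmax(st[1:,4]);v,u=np.nonzero(l==k)
    q=P[l==k]; A=np.c_[q[:,:2]-q[:,:2].mean(0),np.ones(len(q))]; g=np.linalg.lstsq(A,q[:,2],rcond=None)[0]
    r=cv2.minAreaRect(ray(c,np.c_[u,v],g[2])[:,:2].astype(np.float32))
    print(n,np.round(r[0],1),np.round(r[1],1),"ang %.1f"%r[2],"z %.1f slope"%g[2],g[:2].round(3),st[k][4])
E
python3 -c "
from m import *
plate(28,480,655,180,345)"
```

```text
top [606.9 245.6] [74.7 56.8] ang 18.6 z 28.8 slope [-0.031 -0.017] 359
scene [581.8 264.7] [109.4 100.9] ang 17.1 z 29.1 slope [-0.018 -0.006] 1381
```

Request:
carry_out:
  moves:
    - [[10,1.4,0,0]]

```text
time: 11.07
position: [512.2, 257.3, 71.4]
tool_rot: [0.655, 0.755, 0.0, 0.006]
force: [-7.3, -1.7, 11.5]
gripper_width: 0.269
```

```bash
python3 -c "from m import *
settle(3);plate(28,480,655,180,345,('scene',))"
```

```text
11.22 [516.4 258.   71.4] yaw 98.11 z [ 0.0168 -0.0057 -0.9998] F [-0.9 -1.4  5.3] T [0.07 0.18 0.02] w 0.268
scene [593.2 267.8] [116.3 102.5] ang 16.4 z 29.0 slope [-0.017 -0.005] 1422
```

Request:
carry_out:
  moves:
    - [[10,1.4,0,0]]

```text
time: 11.35
position: [520.6, 258.5, 71.4]
tool_rot: [0.655, 0.756, -0.001, 0.005]
force: [-8.4, -2.1, 11.8]
gripper_width: 0.268
```

```bash
python3 -c "from m import *
settle(3);plate(28,480,655,180,345,('scene',))"
```

```text
11.5 [524.7 259.2  71.4] yaw 98.13 z [ 0.014  -0.0064 -0.9999] F [-2.1 -2.   5.7] T [ 0.09  0.22 -0.03] w 0.265
scene [602. 270.] [115.3 101.7] ang 8.7 z 29.2 slope [-0.008 -0.002] 1413
```

Request:
carry_out:
  moves:
    - [[15,2.1,0,0]]

```text
time: 11.63
position: [532.7, 260.2, 71.5]
tool_rot: [0.655, 0.756, -0.003, 0.004]
force: [-8.1, -2.7, 13.0]
gripper_width: 0.27
```

```bash
python3 -c "from m import *
settle(4)"
```

```text
11.83 [538.8 261.1  71.5] yaw 98.14 z [ 0.0128 -0.0069 -0.9999] F [-1.4 -0.8  6.1] T [ 0.07  0.19 -0.01] w 0.27
```

Request:
carry_out:
  moves:
    - [[15,2.1,0,0]]

```text
time: 11.92
position: [547.1, 262.2, 71.5]
tool_rot: [0.655, 0.756, -0.004, 0.003]
force: [-9.0, -1.6, 11.7]
gripper_width: 0.266
```

```bash
python3 -c "from m import *
settle(4);plate(28,480,655,180,345,('scene',))"
```

```text
12.12 [553.3 263.   71.5] yaw 98.15 z [ 0.0123 -0.0072 -0.9999] F [-0.8 -1.2  5.5] T [0.05 0.01 0.  ] w 0.268
scene [604.4 271.7] [109.5 101.4] ang 7.0 z 29.8 slope [-0.013 -0.006] 1211
```

Request:
carry_out:
  moves:
    - [[16.5,2.3,0,0]]

```text
time: 12.25
position: [563.1, 264.4, 71.5]
tool_rot: [0.655, 0.756, -0.004, 0.003]
force: [-7.5, -2.7, 11.1]
gripper_width: 0.266
```

```bash
python3 -c "from m import *
settle(4);plate(29,480,655,180,345,('scene',))"
```

```text
12.45 [570.1 265.4  71.5] yaw 98.16 z [ 0.0138 -0.007  -0.9999] F [ 0.6 -0.8  4.1] T [ 0.04 -0.19  0.03] w 0.273
scene [605.9 274.4] [109.1 105.6] ang 7.0 z 30.4 slope [ 0.008 -0.006] 1260
```

Request:
carry_out:
  moves:
    - [[0,0,6,0]]

```text
time: 12.58
position: [568.0, 264.9, 75.6]
tool_rot: [0.655, 0.756, -0.0, 0.006]
force: [-0.9, -0.8, -5.3]
gripper_width: 0.267
```

```bash
python3 -c "from m import *
settle(4);plate(34,480,655,180,345,('scene',))"
```

```text
12.78 [568.6 265.1  76.4] yaw 98.17 z [ 0.0108 -0.0077 -0.9999] F [ 0.6  0.6 -4.5] T [ 0.07  0.07 -0.01] w 0.266
scene [604.9 280.7] [113.4 119.3] ang 6.1 z 34.7 slope [-0.01  -0.012] 1444
```

Request:
carry_out:
  moves:
    - [[0,0,8,0]]

```text
time: 12.92
position: [566.9, 264.6, 82.4]
tool_rot: [0.655, 0.756, -0.001, 0.005]
force: [-0.3, -0.4, -4.5]
gripper_width: 0.271
```

```bash
python3 -c "from m import *
settle(3)"
```

```text
13.07 [569.  265.3  84.8] yaw 98.17 z [ 0.0119 -0.0074 -0.9999] F [ 1.8  0.2 -4.9] T [ 0.06  0.09 -0.04] w 0.267
```

Request:
carry_out:
  moves:
    - [[0,0,12,0]]

```text
time: 13.15
position: [567.1, 264.7, 94.9]
tool_rot: [0.655, 0.756, -0.001, 0.005]
force: [-0.8, -0.0, -5.3]
gripper_width: 0.264
```

```bash
python3 -c "from m import *
settle(3)"
```

```text
13.3 [570.3 265.6  98.4] yaw 98.17 z [ 0.0154 -0.0064 -0.9999] F [-0.6 -0.  -4.4] T [ 0.03  0.14 -0.03] w 0.266
```

Request:
carry_out:
  moves:
    - [[0,0,14,0]]

```text
time: 13.38
position: [568.1, 264.9, 110.2]
tool_rot: [0.655, 0.756, 0.0, 0.006]
force: [-1.3, -0.1, -5.8]
gripper_width: 0.268
```

```bash
python3 -c "from m import *
settle(3)"
```

```text
13.53 [571.6 266.  113.5] yaw 98.16 z [ 0.019  -0.0055 -0.9998] F [ 0.7 -0.5 -4.9] T [ 0.02  0.02 -0.07] w 0.266
```

Request:
carry_out:
  moves:
    - [[0,0,14,0]]

```text
time: 13.62
position: [569.1, 265.2, 124.7]
tool_rot: [0.655, 0.756, 0.001, 0.007]
force: [-0.6, -0.1, -5.2]
gripper_width: 0.27
```

```bash
python3 -c "from m import *
settle(3);plate(83,480,700,180,345,('scene',))
d=cam('scene');cv2.imwrite('pics/s4.png',cv2.resize(d['img'][200:370,350:520],None,fx=3.5,fy=3.5,interpolation=cv2.INTER_CUBIC)[:600])"
```

```text
13.77 [572.5 266.2 128. ] yaw 98.17 z [ 0.0215 -0.0048 -0.9998] F [ 0.6  0.1 -5.3] T [0.07 0.06 0.  ] w 0.269
scene [600.3 271.2] [101.4 100.3] ang 6.5 z 85.7 slope [ 0.003 -0.   ] 891
```

View pics/s4.png

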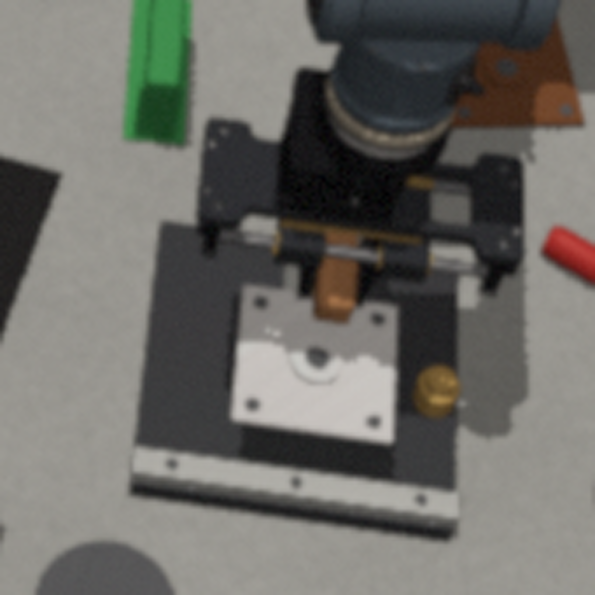

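Plate sits level on the blade, top at 85.7 mm, centre about (600,271). Now confirm the rack's second rail and the tin clearance.

```bash
python3 - <<'E'
from h import *
for n in ("top","scene"):
    c=cam(n);P=cloud(c);h=cv2.cvtColor(c["img"],cv2.COLOR_BGR2HSV);x,y,z=[P[...,i] for i in range(3)]
    m=(x>540)&(x<700)&(y>-300)&(y<-110)&(abs(z-50)<5)&(h[...,2]>110)
    nn,l,st,_=cv2.connectedComponentsWithStats(m.astype(np.uint8))
    for k in range(1,nn):
        if st[k,4]<80: continue
        v,u=np.nonzero(l==k);r=cv2.minAreaRect(ray(c,np.c_[u,v],50)[:,:2].astype(np.float32));print(n,"rail",np.round(r[0],1),np.round(r[1],1),round(r[2],1),st[k,4])
    m=(x>660)&(x<820)&(y>-280)&(y<-120)&(z>75)&(z<100);q=P[m];print("tin x %.0f..%.0f y %.0f..%.0f"%(*np.percentile(q[:,0],[1,99]),*np.percentile(q[:,1],[1,99])))
E
```

```text
top rail [ 625.8 -233.1] [ 21.  120.6] 81.7 286
tin x 709..775 y -280..-233
scene rail [ 625.  -228.8] [ 21.5 121.4] 81.5 348
tin x 712..777 y -279..-228
```

The rail I found must be the left one (393 px), because my window cut off the right. Check that.

```bash
python3 - <<'E'
from h import *
for n in ("top","scene"):
    c=cam(n);P=cloud(c);h=cv2.cvtColor(c["img"],cv2.COLOR_BGR2HSV);x,y,z=[P[...,i] for i in range(3)]
    m=(x>530)&(x<700)&(y>-390)&(y<-150)&(abs(z-50)<6)&(h[...,2]>90)
    nn,l,st,_=cv2.connectedComponentsWithStats(m.astype(np.uint8));C=[]
    for k in range(1,nn):
        if st[k,4]<80: continue
        v,u=np.nonzero(l==k);r=cv2.minAreaRect(ray(c,np.c_[u,v],50)[:,:2].astype(np.float32));C.append(r[0]);print(n,"rail",np.round(r[0],1),np.round(r[1],1),round(r[2],1),st[k,4])
    print(np.mean(C,0))
    m=(x>660)&(x<820)&(y>-400)&(y<-180)&(z>75)&(z<100);q=P[m];print("tin x %.0f..%.0f y %.0f..%.0f"%(*np.percentile(q[:,0],[1,99]),*np.percentile(q[:,1],[1,99])))
E
```

```text
top rail [ 625.5 -232.9] [ 21.2 121.4] 81.5 297
top rail [ 613.  -315.8] [ 21.7 120.9] 81.4 306
[ 619.24783325 -274.32674408]
tin x 709..775 y -298..-233
scene rail [ 613.6 -310.6] [ 24.1 122.1] 81.5 362
scene rail [ 625.  -227.6] [ 23.8 121. ] 81.5 375
[ 619.30429077 -269.0858078 ]
tin x 712..776 y -292..-228
```

Request:
carry_out:
  moves:
    - [[0,-4,0,0],[0.3,-7,0,-0.4],[0.4,-10,0,-0.4],[0.4,-12,0,-0.4],[0.5,-14,0,-0.4]]

```text
time: 14.48
position: [571.9, 217.3, 125.4]
tool_rot: [0.665, 0.747, 0.003, 0.008]
force: [-0.3, -0.4, -6.2]
gripper_width: 0.268
```

Request:
carry_out:
  moves:
    - [[0.5,-14,0,-0.5],[0.5,-14,0,-0.5],[0.5,-14,0,-0.5],[0.5,-14,0,-0.5],[0.5,-14,0,-0.5]]

```text
time: 14.9
position: [574.1, 136.4, 125.7]
tool_rot: [0.684, 0.73, 0.002, 0.009]
force: [1.3, 0.0, -4.2]
gripper_width: 0.268
```

```bash
python3 -c "from m import *
pose();plate(85,480,700,0,300,('scene',))"
```

```text
14.9 [574.1 136.4 125.7] yaw 93.73 z [ 0.0155 -0.0092 -0.9998] F [ 1.3  0.  -4.2] T [0.01 0.07 0.01] w 0.268
scene [603.3 138.7] [102.3  99.7] ang 3.8 z 85.0 slope [-0.002 -0.008] 1401
```

Request:
carry_out:
  moves:
    - [[0.3,-8,0,-0.4],[0.4,-13,0,-0.5],[0.5,-14,0,-0.5],[0.5,-14,0,-0.5],[0.5,-14,0,-0.5]]

```text
time: 15.37
position: [576.0, 63.2, 126.5]
tool_rot: [0.701, 0.713, 0.001, 0.01]
force: [0.1, -0.1, -5.0]
gripper_width: 0.266
```

Request:
carry_out:
  moves:
    - [[0.5,-14,0,-0.5],[0.5,-14,0,-0.5],[0.5,-14,0,-0.5],[0.5,-14,0,-0.5],[0.5,-14,0,-0.5]]

```text
time: 15.78
position: [577.4, -15.0, 127.3]
tool_rot: [0.719, 0.695, 0.0, 0.011]
force: [0.5, -0.7, -4.7]
gripper_width: 0.269
```

Request:
carry_out:
  moves:
    - [[0.5,-14,0,-0.5],[0.5,-14,0,-0.5],[0.5,-14,0,-0.5],[0.5,-14,0,-0.5],[0.5,-14,0,-0.5]]

```text
time: 16.2
position: [578.1, -93.2, 128.1]
tool_rot: [0.736, 0.677, -0.0, 0.011]
force: [-0.2, -0.4, -5.1]
gripper_width: 0.267
```

```bash
python3 -c "from m import *
pose();plate(85,480,700,-300,50,('scene',))"
```

```text
16.2 [578.1 -93.2 128.1] yaw 85.24 z [ 0.0146 -0.0168 -0.9998] F [-0.2 -0.4 -5.1] T [ 0.05  0.06 -0.01] w 0.267
scene [605.5 -98.6] [101.7 104.4] ang 84.0 z 86.4 slope [-0.004 -0.014] 1205
```

Request:
carry_out:
  moves:
    - [[0.5,-8,0,-0.3],[1,-13,0,-0.5],[1,-14,0,-0.5],[1,-14,0,-0.5],[1,-14,0,-0.5]]

```text
time: 16.67
position: [581.8, -164.1, 128.3]
tool_rot: [0.751, 0.661, -0.001, 0.012]
force: [-0.7, 0.8, -5.1]
gripper_width: 0.268
```

Request:
carry_out:
  moves:
    - [[1,-14,0,-0.4],[1,-14,0,-0.4],[1,-12,0,0],[1,-9,0,0],[0.5,-6,0,0]]

```text
time: 17.08
position: [587.1, -228.6, 128.2]
tool_rot: [0.757, 0.653, -0.001, 0.013]
force: [0.3, 0.0, -4.9]
gripper_width: 0.267
```

```bash
python3 -c "from m import *
settle(3);plate(85,480,720,-400,-100)"
```

```text
17.23 [ 586.8 -227.1  128.1] yaw 81.60 z [ 0.0136 -0.02   -0.9997] F [-0.   0.1 -4.7] T [0.08 0.07 0.02] w 0.271
top [ 667.2 -208.9] [14.9 12.6] ang 74.8 z 85.9 slope [-0.188 -0.045] 17
scene [ 612.3 -236.5] [102.2 105. ] ang 78.9 z 86.1 slope [-0.    -0.014] 1162
```

```bash
python3 -c "from m import *
d=cam('scene');cv2.imwrite('pics/s5.png',cv2.resize(d['img'][190:340,160:340],None,fx=4,fy=4,interpolation=cv2.INTER_CUBIC))
c=cam('top');pose()
a=cv2.resize(c['img'][150:290,330:470],None,fx=3,fy=3); cv2.imwrite('pics/t5.png',a)"
```

```text
17.43 [ 586.6 -225.6  128.1] yaw 81.73 z [ 0.0131 -0.0198 -0.9997] F [ 0.   0.6 -4.7] T [0.09 0.07 0.01] w 0.268
```

View pics/s5.png

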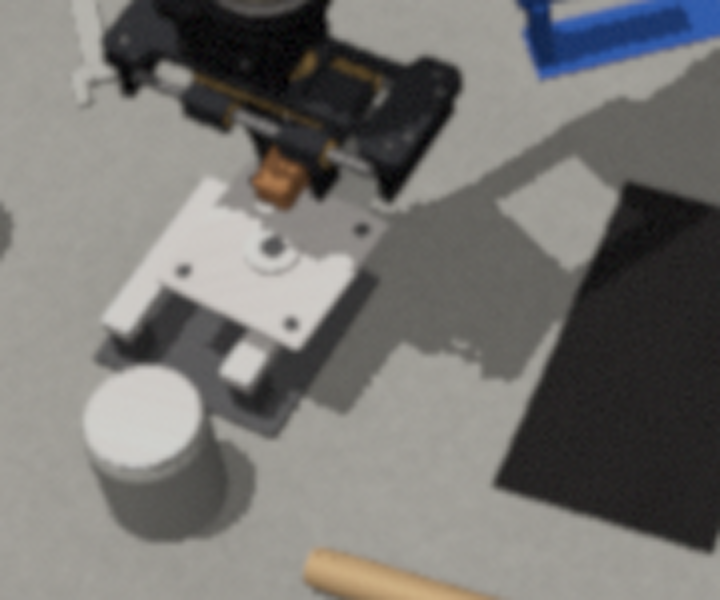

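```bash
python3 -c "from m import *
c=cam('scene');q=ray(c,[[205.75,257.75],[250.5,247.25],[232.75,271]],86);print(q.round(1),(q[0]+q[1])/2,ray(c,[[228.75,252]],90));pose()
d=q[2]-q[0];e=q[1]-q[2];print(np.degrees(np.arctan2(d[1],d[0])),np.degrees(np.arctan2(e[1],e[0])),np.linalg.norm(d),np.linalg.norm(e))"
```

```text
[[ 642.6 -280.7   86. ]
 [ 583.  -190.9   86. ]
 [ 658.2 -205.6   86. ]] [ 612.7651232  -235.80741756   86.        ] [[ 613.56254624 -233.63518846   90.        ]]
17.48 [ 586.7 -225.6  128.1] yaw 81.73 z [ 0.0133 -0.02   -0.9997] F [ 1.   0.7 -4.7] T [ 0.11  0.1  -0.02] w 0.27
78.27566492114737 168.94499858880346 76.74010409536537 76.59788640877176
```

Request:
carry_out:
  moves:
    - [[1,-6,0,0],[1,-9,0,0],[1,-9,0,0],[1,-8,0,0],[0.5,-4,0,0]]

```text
time: 17.9
position: [591.8, -262.4, 128.4]
tool_rot: [0.755, 0.656, -0.002, 0.012]
force: [0.0, -0.3, -4.1]
gripper_width: 0.269
```

```bash
python3 -c "from m import *
settle(5)"
```

```text
18.15 [ 590.9 -260.2  128. ] yaw 82.00 z [ 0.0112 -0.0179 -0.9998] F [-0.6  0.7 -4.3] T [0.08 0.09 0.01] w 0.269
```

Request:
carry_out:
  moves:
    - [[1.5,-5.5,-8,-0.4]]

```text
time: 18.23
position: [592.9, -264.8, 121.2]
tool_rot: [0.757, 0.654, -0.001, 0.011]
force: [1.1, -0.9, -5.3]
gripper_width: 0.269
```

```bash
python3 -c "from m import *
settle(4)"
```

```text
18.43 [ 592.  -265.4  119.4] yaw 81.60 z [ 0.0099 -0.0171 -0.9998] F [-0.8  0.3 -4.9] T [ 0.05  0.09 -0.02] w 0.267
```

Request:
carry_out:
  moves:
    - [[0,0,-8,0]]

```text
time: 18.52
position: [593.4, -266.1, 112.7]
tool_rot: [0.757, 0.653, -0.001, 0.012]
force: [-0.1, -0.5, -4.3]
gripper_width: 0.268
```

```bash
python3 -c "from m import *
settle(4)
d=cam('scene');cv2.imwrite('pics/s6.png',cv2.resize(d['img'][200:320,170:290],None,fx=5,fy=5,interpolation=cv2.INTER_CUBIC))"
```

```text
18.72 [ 591.7 -265.   110.7] yaw 81.61 z [ 0.0087 -0.0163 -0.9998] F [-0.3  0.6 -4.8] T [0.07 0.03 0.  ] w 0.268
```

View pics/s6.png

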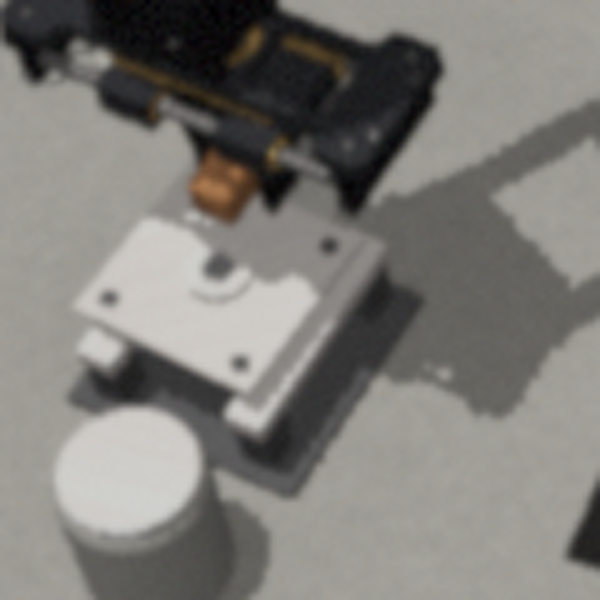

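```bash
python3 -c "from m import *
c=cam('scene');q=ray(c,[[191.8,259.6],[235.8,249],[217.8,272.4]],70);d=q[2]-q[0]
print((q[0]+q[1])/2,np.degrees(np.arctan2(d[1],d[0]))-90)"
```

```text
[ 618.28816639 -273.01533341   70.        ] -11.567919828237535
```

Request:
carry_out:
  moves:
    - [[0,0,-6,0]]

```text
time: 18.9
position: [593.2, -266.0, 106.6]
tool_rot: [0.757, 0.654, -0.001, 0.011]
force: [-1.0, 0.5, -4.4]
gripper_width: 0.273
```

```bash
python3 -c "from m import *
settle(3)"
```

```text
19.05 [ 591.7 -265.   104.7] yaw 81.61 z [ 0.0088 -0.0163 -0.9998] F [-0.3  0.2 -4.7] T [ 0.04  0.07 -0.01] w 0.268
```

Request:
carry_out:
  moves:
    - [[0,0,-2.5,0]]

```text
time: 19.13
position: [592.0, -265.2, 102.6]
tool_rot: [0.757, 0.654, -0.002, 0.01]
force: [0.8, 0.6, -4.3]
gripper_width: 0.272
```

```bash
python3 -c "from m import *
settle(3)"
```

```text
19.28 [ 591.4 -264.9  102. ] yaw 81.61 z [ 0.0082 -0.0159 -0.9998] F [-0.  -0.8 -3.5] T [ 0.05  0.08 -0.02] w 0.271
```

Request:
carry_out:
  moves:
    - [[0,0,-2,0]]

```text
time: 19.37
position: [591.8, -265.1, 100.3]
tool_rot: [0.757, 0.654, -0.002, 0.009]
force: [-0.3, -0.0, -5.7]
gripper_width: 0.271
```

```bash
python3 -c "from m import *
settle(3)"
```

```text
19.52 [ 591.5 -264.9  100. ] yaw 81.61 z [ 0.0084 -0.016  -0.9998] F [-0.2  0.7 -4.1] T [0.12 0.   0.01] w 0.264
```

Request:
carry_out:
  moves:
    - [[0,0,-2,0]]

```text
time: 19.6
position: [591.9, -265.2, 98.5]
tool_rot: [0.757, 0.653, -0.002, 0.009]
force: [-0.6, -0.3, -2.1]
gripper_width: 0.269
```

```bash
python3 -c "from m import *
settle(3)"
```

```text
19.75 [ 591.9 -265.2   98.4] yaw 81.61 z [ 0.0094 -0.0166 -0.9998] F [ 0.1  0.6 -2.4] T [ 0.01  0.   -0.01] w 0.27
```

Request:
carry_out:
  moves:
    - [[0,0,-4,0]]

```text
time: 19.83
position: [592.8, -265.8, 95.4]
tool_rot: [0.757, 0.653, -0.001, 0.011]
force: [0.2, 0.9, -1.8]
gripper_width: 0.266
```

```bash
python3 -c "from m import *
settle(3)"
```

```text
19.98 [ 591.9 -265.1   94.2] yaw 81.61 z [ 0.0092 -0.0165 -0.9998] F [ 0.1 -0.7 -2.8] T [-0.02 -0.02 -0.02] w 0.272
```

Request:
carry_out:
  moves:
    - [[0,0,-9,0]]

```text
time: 20.07
position: [593.2, -266.0, 86.8]
tool_rot: [0.757, 0.653, -0.001, 0.011]
force: [0.3, -0.5, -2.0]
gripper_width: 0.269
```

```bash
python3 -c "from m import *
settle(5)
d=cam('scene');cv2.imwrite('pics/s7.png',cv2.resize(d['img'][200:320,170:290],None,fx=5,fy=5,interpolation=cv2.INTER_CUBIC))"
```

```text
20.32 [ 591.7 -265.    84.9] yaw 81.60 z [ 0.0087 -0.0161 -0.9998] F [ 0.4 -0.4 -2.1] T [ 0.03 -0.08  0.04] w 0.27
```

View pics/s7.png

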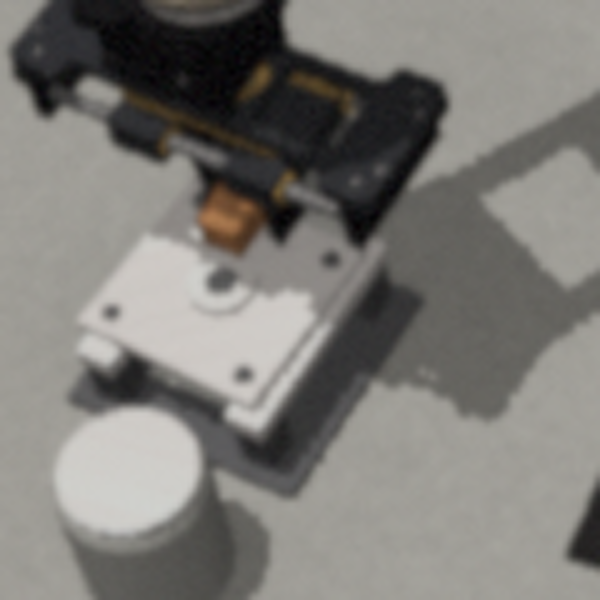

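Plate rests on both rails (lifter carries only its own 2 N). Draw out along the rack axis.

```bash
python3 -c "from m import *
c=cam('scene');q=ray(c,[[192.2,262.4],[236,251.6],[218.6,274.8]],58);d=q[2]-q[0]
print((q[0]+q[1])/2,np.degrees(np.arctan2(d[1],d[0]))-90)"
```

```text
[ 618.36220021 -274.22709931   58.        ] -10.455994278769055
```

Request:
carry_out:
  moves:
    - [[-6,0.9,0,0],[-12,1.8,0,0]]

```text
time: 20.58
position: [576.2, -263.6, 85.9]
tool_rot: [0.757, 0.654, -0.001, 0.012]
force: [-0.6, -0.6, -2.4]
gripper_width: 0.269
```

```bash
python3 -c "from m import *
settle(4)"
```

```text
20.78 [ 575.2 -263.2   85.9] yaw 81.60 z [ 0.0122 -0.0182 -0.9998] F [ 0.5  0.3 -3.1] T [ 0.06 -0.08 -0.03] w 0.267
```

Request:
carry_out:
  moves:
    - [[-20,3,0,0]]

```text
time: 20.87
position: [559.9, -262.4, 86.9]
tool_rot: [0.757, 0.654, 0.0, 0.015]
force: [0.6, -1.5, -1.5]
gripper_width: 0.273
```

```bash
python3 -c "from m import *
settle(4)"
```

```text
21.07 [ 555.8 -260.5   86.1] yaw 81.58 z [ 0.0133 -0.0186 -0.9997] F [ 0.3  0.2 -1.6] T [ 0.   -0.05  0.05] w 0.269
```

Request:
carry_out:
  moves:
    - [[-30,5,0,0]]

```text
time: 21.15
position: [533.4, -259.4, 87.4]
tool_rot: [0.757, 0.654, 0.001, 0.018]
force: [1.0, -1.1, -0.9]
gripper_width: 0.27
```

```bash
python3 -c "from m import *
settle(4)"
```

```text
21.35 [ 526.5 -255.8   86.2] yaw 81.55 z [ 0.0144 -0.0192 -0.9997] F [ 0.8  0.3 -2.2] T [-0.03 -0.1  -0.  ] w 0.267
```

Request:
carry_out:
  moves:
    - [[-30,4.5,0,0]]

```text
time: 21.43
position: [504.4, -255.7, 87.6]
tool_rot: [0.757, 0.654, 0.001, 0.019]
force: [1.8, -2.2, -1.7]
gripper_width: 0.268
```

```bash
python3 -c "from m import *
settle(4)"
```

```text
21.63 [ 497.5 -251.9   86.5] yaw 81.53 z [ 0.016  -0.0202 -0.9997] F [ 0.9 -0.2 -2.1] T [-0.   -0.05 -0.01] w 0.267
```

Request:
carry_out:
  moves:
    - [[-30,4.5,0,0]]

```text
time: 21.72
position: [475.5, -252.2, 87.8]
tool_rot: [0.757, 0.653, 0.001, 0.021]
force: [1.0, -2.2, -1.8]
gripper_width: 0.273
```

```bash
python3 -c "from m import *
settle(4)"
```

```text
21.92 [ 468.8 -248.3   86.8] yaw 81.51 z [ 0.0179 -0.0217 -0.9996] F [ 0.3 -1.3 -1.7] T [ 0.01 -0.08  0.02] w 0.264
```

Request:
carry_out:
  moves:
    - [[-15,2.2,0,0],[-4,0.6,8,0],[0,0,20,0],[0,0,25,0],[0,0,20,0]]

```text
time: 22.33
position: [456.2, -248.8, 160.8]
tool_rot: [0.757, 0.653, 0.001, 0.016]
force: [0.6, 0.2, -2.3]
gripper_width: 0.27
```

```bash
python3 -c "from m import *
settle(3)"
```

```text
22.48 [ 457.1 -249.5  161. ] yaw 81.55 z [ 0.0257 -0.0268 -0.9993] F [-0.1 -0.4 -3.4] T [0.05 0.03 0.06] w 0.271
```

Request:
carry_out:
  moves:
    - [[12,24,0,1],[12,24,0,1],[14,24,0,1],[14,24,0,1],[14,24,0,1]]

```text
time: 22.9
position: [524.8, -130.7, 157.5]
tool_rot: [0.73, 0.683, 0.001, 0.019]
force: [1.5, 0.4, -2.4]
gripper_width: 0.277
```

Request:
carry_out:
  moves:
    - [[14,24,0,1],[14,24,0,1],[14,24,0,1],[12,20,0,0.5],[8,12,0,0]]

```text
time: 23.32
position: [589.6, -17.3, 150.2]
tool_rot: [0.707, 0.707, 0.0, 0.015]
force: [-0.6, -0.6, -1.9]
gripper_width: 0.268
```

```bash
python3 -c "from m import *
settle(4)"
```

```text
23.52 [588.2 -19.6 150.4] yaw 89.99 z [ 0.0195 -0.0215 -0.9996] F [-0.7 -0.7 -2.6] T [ 0.02  0.01 -0.01] w 0.266
```

Request:
carry_out:
  moves:
    - [[2,12,-30,0]]

```text
time: 23.6
position: [594.5, -10.6, 124.6]
tool_rot: [0.707, 0.706, 0.002, 0.02]
force: [2.6, -1.1, -1.4]
gripper_width: 0.267
```

```bash
python3 -c "from m import *
settle(4)"
```

```text
23.8 [588.8  -8.4 119.4] yaw 89.97 z [ 0.0161 -0.0214 -0.9996] F [ 0.3  0.8 -2. ] T [0.02 0.   0.01] w 0.271
```

Request:
carry_out:
  moves:
    - [[0,0,-35,0]]

```text
time: 23.88
position: [595.0, -10.4, 90.6]
tool_rot: [0.707, 0.707, 0.002, 0.02]
force: [2.9, -0.4, -2.2]
gripper_width: 0.269
```

```bash
python3 -c "from m import *
settle(4)"
```

```text
24.08 [588.3  -9.1  84.7] yaw 89.91 z [ 0.0145 -0.0212 -0.9997] F [-0.1  0.4 -2.5] T [ 0.02 -0.01  0.  ] w 0.269
```

Request:
carry_out:
  moves:
    - [[0,0,-20,0]]

```text
time: 24.17
position: [592.3, -10.3, 69.5]
tool_rot: [0.708, 0.706, 0.001, 0.017]
force: [1.7, -0.2, -2.1]
gripper_width: 0.266
```

```bash
python3 -c "from m import *
settle(4)"
```

```text
24.37 [588.7  -9.4  66.3] yaw 89.90 z [ 0.0159 -0.0216 -0.9996] F [-1.  -0.  -1.3] T [ 0.07 -0.05  0.01] w 0.274
```

Request:
carry_out:
  moves:
    - [[0,0,-8,0]]

```text
time: 24.45
position: [590.6, -9.8, 60.9]
tool_rot: [0.708, 0.706, -0.001, 0.015]
force: [0.3, -0.1, -1.4]
gripper_width: 0.272
```

```bash
python3 -c "from m import *
settle(4)"
```

```text
24.65 [588.9  -9.4  58.7] yaw 89.90 z [ 0.0164 -0.0217 -0.9996] F [-0.4 -0.4 -2.8] T [ 0.03 -0.    0.01] w 0.266
```

Request:
carry_out:
  moves:
    - [[0,0,-2,0]]

```text
time: 24.73
position: [589.3, -9.4, 57.3]
tool_rot: [0.708, 0.707, -0.002, 0.014]
force: [-1.0, -0.5, -2.3]
gripper_width: 0.268
```

```bash
python3 -c "from m import *
settle(4)"
```

```text
Traceback (most recent call last):
  File "h.py", line 23, in settle
    for _ in range(n): robot.read_camera("top")
                       ~~~~~~~~~~~~~~~~~^^^^^^^
ValueError: 200 camera calls are used up
```

Request:
carry_out:
  moves:
    - [[0,0,-1,0]]

```text
time: 24.92
position: [589.0, -9.3, 55.9]
tool_rot: [0.708, 0.707, -0.002, 0.014]
force: [0.0, -0.4, -2.2]
gripper_width: 0.27
```

```bash
python3 -c "from m import *
settle(4)"
```

```text
Traceback (most recent call last):
  File "h.py", line 23, in settle
    for _ in range(n): robot.read_camera("top")
                       ~~~~~~~~~~~~~~~~~^^^^^^^
ValueError: 200 camera calls are used up
```

Request:
carry_out:
  moves:
    - [[0,0,-0.6,0],[0,0,0,0]]

```text
time: 25.08
position: [589.1, -9.4, 55.9]
tool_rot: [0.707, 0.707, -0.002, 0.014]
force: [0.3, 0.1, -1.5]
gripper_width: 0.269
```

```bash
python3 -c "from m import *
pose()"
```

```text
25.08 [589.1  -9.4  55.9] yaw 89.92 z [ 0.0169 -0.022  -0.9996] F [ 0.3  0.1 -1.5] T [-0.02 -0.03  0.01] w 0.269
```

Request:
carry_out:
  moves:
    - [[0,0,-1,0],[0,0,-0.5,0]]

```text
time: 25.25
position: [589.3, -9.5, 55.8]
tool_rot: [0.707, 0.707, -0.002, 0.014]
force: [-1.2, -0.2, 2.6]
gripper_width: 0.267
```

```bash
python3 -c "from m import *
pose()"
```

```text
25.25 [589.3  -9.5  55.8] yaw 89.92 z [ 0.0174 -0.0223 -0.9996] F [-1.2 -0.2  2.6] T [ 0.19  0.13 -0.03] w 0.267
```

Request:
carry_out:
  moves:
    - [[0,0,0,0],[0,0,0,0],[0,0,0,0],[0,0,0,0],[0,0,0,0]]
  hand: -1

```text
time: 25.67
position: [590.3, -9.7, 55.8]
tool_rot: [0.707, 0.707, -0.001, 0.015]
force: [0.0, -0.7, -0.5]
gripper_width: 0.566
```

Request:
carry_out:
  moves:
    - [[0,0,0,0],[0,0,0,0],[0,0,0,0],[0,0,0,0],[0,0,0,0]]

```text
time: 26.08
position: [590.3, -9.7, 55.4]
tool_rot: [0.707, 0.707, -0.001, 0.015]
force: [0.6, 0.3, 0.3]
gripper_width: 0.939
```

```bash
python3 -c "from m import *
pose()"
```

```text
26.08 [590.3  -9.7  55.4] yaw 89.93 z [ 0.0194 -0.0227 -0.9996] F [0.6 0.3 0.3] T [0.05 0.03 0.04] w 0.939
```

Request:
carry_out:
  moves:
    - [[0,0,10,0],[0,0,25,0],[0,0,30,0],[0,0,30,0],[0,0,20,0]]

```text
time: 26.5
position: [585.0, -8.8, 170.7]
tool_rot: [0.707, 0.707, -0.005, 0.009]
force: [0.5, -0.0, 0.3]
gripper_width: 0.996
```

Request:
carry_out:
  moves:
    - [[0,0,20,0],[0,0,10,0],[0,0,0,0],[0,0,0,0],[0,0,0,0]]

```text
time: 26.92
position: [587.8, -9.1, 211.9]
tool_rot: [0.707, 0.707, -0.001, 0.015]
force: [0.2, 0.0, -1.0]
gripper_width: 0.996
```

```bash
python3 -c "from m import *
pose();print(robot.hand_in())"
```

```text
26.92 [587.8  -9.1 211.9] yaw 89.94 z [ 0.0201 -0.0227 -0.9995] F [ 0.2  0.  -1. ] T [0.07 0.07 0.01] w 0.996
the job is handed in; nothing more can be done
None
```

I carried the plate on the lifter from the slab to the rack, set it across both rails and drew the blade out. The lifter is back on its mat and released, and the job was handed in at about 27 s. No verdict was reported.

**What the last checks showed**
- **Plate:** my last picture was taken before drawing out, with the blade already lowered clear. The plate lay across both rails, about 1 mm along and 0–4 mm across from the rack centre, and about 2° off square. The two cameras disagreed by up to 5 mm on the rack's y position; even so, it is within the 13 mm limit. The wrist force had dropped to the lifter's own weight (about 2 N).
- **Drawing out:** the readings between steps showed no noticeable resistance.
- **Lifter:** I felt the mat at the expected height. From the arm's position, the handle middle was about 3 mm from the mat centre when I opened the fingers. The force was near zero as I drew away.

**What went wrong or went unchecked**
- The 200 camera calls ran out just before the lifter touched the mat, so I could not look at the final scene. The plate after the blade left, the released lifter and the bystanders are judged only from forces and arm readings.
- The gripper gradually tilted by about 0.02 rad (roll), so the lifter was slightly rolled as it was put down.
- The plate turned about 10° while being pushed across the slab, and squared itself against the stop bar.
- I first took the left rail of the rack for the right one. I corrected this before carrying the plate over.

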